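Release the wing-knob retainer and take the top slide tray off the pile

TASK

Two slide trays are piled in the carrier under a half-round retaining plate. Turn the black winged knob anticlockwise (seen from above) as far as it will go, about half a turn, without knocking the upright guard plate beside it; then lift the top tray off the pile and set it, without dropping it, flat and upright in the middle of the dark bench mat. Leave the knob open, the lower tray in the carrier and everything else on the bench where it is.

Things in the scene. Friction and masses are not known exactly. Their poses are not given: they have to be found in the camera images.
- carrier: Grey carrier, fixed to the bench: base plate 110 x 225 x 8 mm with small steel lugs 21 mm high, and a post at its -y end that bears the knob. Origin on the bench under the centre of the tray pile; z up, y along the trays' length. The knob's axis is vertical, at x = 0, y = -89 mm. The trays rest on the plate's top, 8 mm up; the pile's top rim is 71 mm above the bench.
- guard: Upright aluminium guard plate of the carrier, 4 mm thick, 80 mm long, its top edge 130 mm above the bench. Its frame coincides with the carrier's: the plate stands at x = 44 to 48 mm, y = -134 to -54 mm. The knob's wing tips pass 8 mm from it; a gripper opened wide (fingers reaching more than 44 mm from the axis towards it) hits it. It must not be knocked or leant on (25 N or more).
- wing_knob (a joint): Turn of the winged knob, rad. 0 = closed: the half-round plate under it covers the end of the top tray. It grows anticlockwise seen from above, up to a hard stop at 3.14 (open, plate clear of the trays; it still covers the tray below about 2.5). Starts between 0 and 0.5. Dry friction of about 0.12 N m; it stays where it is left. No single turn of a wrist need do it: let go and take it again.
- knob_grip (a point): Point on the knob's axis, half-way up the wings, 108.5 mm above the bench. The wings are a flat black blade with two round lobes, 72 mm tip to tip along this point's x axis, 9 mm thick along its y axis; lobes from 94 to 123 mm above the bench, the web between them from 92 to 114 mm. Below it a round collar 26 mm across reaches up to 92 mm, and the half-round steel plate of 32 mm radius lies 74 to 79 mm above the bench. Turns with the knob; z up.
- top_tray_center (a point): Centre (half-way up) of the upper grey slide tray, loose, about 0.16 kg: open box 58 mm wide (x) x 142 mm long (y) x 33 mm high in all, straight side walls 3 mm thick and 30 mm high; a 3 mm foot under the floor nests in the tray below. The centre is 16.5 mm above its underside and 54.5 mm above the bench at the start; its side walls start 41 mm above the bench, directly on the walls of the lower tray.
- lower_tray_center (a point): Centre of the lower slide tray, same shape, heavier (0.35 kg), standing loose between the carrier's lugs. It must stay there.
- mat: Dark flat bench mat, 180 (x) x 200 (y) x 3 mm, fixed; origin on the bench under its centre, z up. Its top is 3 mm above the bench.
- stain_bottle: Bystander: brown dropper bottle with a dark cap, 34 x 85 mm; origin under its centre.
- buffer_bottle: Bystander: slim white dropper bottle, 30 x 78 mm; origin under its centre.
- cup_left: Bystander: lidded sample cup, 62 x 68 mm, at the left; origin under its centre.
- cup_right: Bystander: lidded sample cup, 62 x 68 mm, at the right; origin under its centre.
- tape_roll: Bystander: roll of masking tape lying flat, 104 x 25 mm; origin under its centre.
Things that resemble listed ones, but are neither listed nor needed, are in the scene too. What is shaped like the part that bears top_tray_center but green is not meant.

How it is judged:
On the way:
1. the knob is turned fully open while the top tray still lies on the pile (value of joint wing_knob above 2.85 rad and distance of top_tray_center from where it was at the start of the episode below 0.015 m), for 0.2 s.
At the end, for the whole second after the job is handed in: The knob is open (at least 2.75 rad of its 3.14); the top tray lies at rest, flat and upright (within 0.1 rad) on the mat, its centre within 40 mm of the mat's centre; the lower tray is still seated in the carrier, within 10 mm of its start and level (value of joint wing_knob above 2.75 rad and horizontal distance between top_tray_center and mat below 0.04 m and height (world z) of top_tray_center between 0.014 and 0.024 m and angle between each of top_tray_center, lower_tray_center's own z axis and vertical below 0.1 rad and linear speed of top_tray below 0.02 m/s and distance of lower_tray_center from where it was at the start of the episode below 0.01 m); the robot touches nothing.
It fails at once if the guard plate is knocked or leant on with 25 N or more (contact force between any of the fingers, the arm and guard above 25 N).
It fails at once if the top tray is dropped (falls freely more than about 2 cm) (contact force between top_tray and anything else below 0.01 N and linear speed of top_tray above 0.6 m/s).
It fails at once if the lower tray is dragged or lifted out of its place by more than 20 mm (distance of lower_tray_center from where it was at the start of the episode above 0.02 m).
It fails at once if a bystander is pushed more than 30 mm or tipped over (distance of any of stain_bottle, buffer_bottle, cup_left, cup_right, tape_roll from where it was at the start of the episode above 0.03 m or angle between any of stain_bottle, buffer_bottle, cup_left, cup_right, tape_roll's own z axis and vertical above 0.5 rad).
It also fails if it takes over 72 s, if anything falls off the work surface, if the arm or the gripper's body presses on something with over 40 N, if the wrist force passes 120 N, or if a joint passes its speed limit or range.

ROBOT

A 6-joint arm with a two-finger parallel gripper is mounted at the origin on a cart in front of the work surface, level with it; the furniture and walls round the work are solid. World frame = base frame: x ahead of the robot, y to its left, z up, the work surface at z = 0. Lengths are in m, angles in rad, forces in N, time in s.
With the tool pointing down it reaches from about 0.425 to 0.95 m from the base axis. Payload 3.5 kg.
Tool frame: the origin (TCP) lies between the finger pads; the fingertips stand 17 mm ahead of it and the grasp point (between the pads) lies 2 mm behind it; z points along the fingers, y is the direction in which the jaws open and shut (so a half turn about z gives the same grasp; the last joint's range is limited). The gripper opens to 85 mm and grips with 20 to 120 N. Pads are 22 mm wide; open, the fingers measure 114 mm over their backs; the gripper's body (76 mm by 85 mm) begins 54 mm behind the grasp point. The pads swing forward as they close: fully open they stand 13 mm farther back than shut.
Start: joints at [1.077, 0.286, 1.577, -0, 1.279, -0.15], TCP at [0.227, 0.635, 0.248] pointing down, gripper open.
Joint ranges: [-2.77, 2.77], [-0.9, 2.22], [0.21, 2.48], [-1.53, 4.67], [0.24, 2.81], [-2.84, 2.84]. Speed limits (rad/s): [2.79, 2.79, 3.14, 3.14, 3.14, 3.14].

INTERFACE

Orientations are given as a unit quaternion [x, y, z, w].
In Python, from plant import ctrl gives the robot as it stands.
- The arm moves only by the tool carry_out, never from a script. Its argument "commands" is a list of rows, each an object with "delta_pos": the shift along the tool's x, y, z in m, a list of three; "delta_rot": the turn, a rotation vector about the tool's x, y, z in rad, a list of three; "claw": the opening in per cent of the stroke, from 0 (shut) to 100 (fully open). A call has 1 to 8 rows; each row is the pose to reach, as a shift and turn from the pose measured when the call began, along the tool's axes at that moment; what a row does not reach only later rows make up. A row lasts 1/12 s, in which the tool goes at most 41.7 mm and 7.16 degrees, less where a joint would pass 70% of its speed; a pose out of reach is approached as far as the arm can. A call with a gripper value outside its range is refused whole. The fingers move at their own pace and stop on an object; "force" is the grip in N (left out, the last holds). Time passes only in rows, so rows that repeat a pose let the fingers close. It gives the time, the measured TCP pose, the force and the opening at its end, in the units of the state.
- ctrl.get_state(): the state, without advancing time (a new reading comes with each control period).
- ctrl.read_camera(name): name is "scene" or "side" or "wrist"; returns (picture, depth): 400x640x3 uint8, red, green, blue; 400x640 float32, m along the optical axis (not along the pixel's ray), 0 where there is no reading.
- ctrl.camera_info(name): a dict with "fx", "fy", "cx", "cy" (pixels), "k1" (the pictures are not rectified: a ray, as slopes to the right and down, at radius r is drawn at 1 + k1 r^2 times it, then the intrinsics apply), "rvec" (rotation vector, rad) and "tvec" (3), from world to camera coordinates, as OpenCV has them; the wrist camera has in their place "mount" (4x4, takes a point from camera to tool coordinates, whose origin is the TCP and whose axes are the flange's). Camera axes: x right, y down, z forward; pixel columns grow to the right and rows downward; lengths in m; the calibration is good to about 2 mm. A picture is of the moment at which its call begins: read the wrist's pose just before it. camera_info takes no time and is no camera call.
- ctrl.sign_off(): hands the job in, once; it reports no verdict.
The state is a dict: "time": time; "qpos": joint angles; "dq": joint speeds; "joint_efforts": joint torques, N m; "eef_pos": TCP position; "tcp_rot": TCP orientation; "contact_force": force on the tool from outside, world axes, zero at the start; "wrist_torque": the same for the moment, N m; "opening": opening from 0.0 (shut) to 1.0 (fully open).
Only numpy, scipy, OpenCV 4.12 (cv2) and the standard library are available. Lean on these libraries where they do the work, as an engineer would, in place of code of your own. Each camera call takes 0.05 s, during which the arm holds its last target.

## Working session

There is one attempt and no reset: what is moved stays moved. The work goes in short steps, Python scripts to look and compute and a tool call to move; the robot and the scene stay as the last step left them, time stands still between calls to the robot, and variables do not carry over. Pictures are saved under pics/ and viewed, and the job is handed in when it is done.

Besides the shell and the picture viewer there is one more tool, called as name([rows], argument=value, ...), one row to a line, values as JSON. carry_out: Moves the arm, as the interface text tells. Its arguments: {"type":"object","properties":{"commands":{"type":"array"},"force":{"type":"number"}},"required":["commands"]}

```bash
mkdir -p pics; ls; cat > h.py <<'E'
import numpy as np, cv2
from scipy.spatial.transform import Rotation as R
from plant import ctrl
def shot(name,fn):
    p,d=ctrl.read_camera(name); cv2.imwrite('pics/'+fn+'.png',p[:,:,::-1]); np.savez('pics/'+fn+'.npz',p=p,d=d); return p,d
E
python3 - <<'E'
from h import *
s=ctrl.get_state()
for k,v in s.items(): print(k,np.round(v,4))
for n in("scene","side","wrist"): print(n,ctrl.camera_info(n)); shot(n,n+'0')
E
```

```text
pics
time 0.0
qpos [ 1.077   0.2872  1.5782 -0.      1.2786 -0.15  ]
dq [ 0.0007  0.0004  0.0003 -0.0006  0.0011 -0.0002]
joint_efforts [ 5.00000e-04 -4.05998e+01 -2.92618e+01 -1.00000e-04  5.90000e-03
 -0.00000e+00]
eef_pos [0.2272 0.6349 0.2469]
tcp_rot [ 1.711e-01  9.853e-01 -1.100e-03 -4.000e-04]
contact_force [ 0.3615  0.3576 -0.9312]
wrist_torque [ 0.0077  0.0219 -0.0157]
opening 1.0006
scene {'fx': 393.38413142536155, 'fy': 393.38413142536155, 'cx': 317.83691360325065, 'cy': 202.23106313319403, 'k1': 0.013683765299016291, 'rvec': array([ 2.02382472, -0.63224012,  0.33496803]), 'tvec': array([-0.42864394,  0.23600334,  1.03227233])}
side {'fx': 500.58154883029465, 'fy': 500.58154883029465, 'cx': 315.11013826871095, 'cy': 209.12676283865608, 'k1': -0.02823752923927822, 'rvec': array([ 0.48169686, -2.5264323 ,  1.42396822]), 'tvec': array([0.45829779, 0.18848287, 1.62997132])}
wrist {'fx': 331.5607272689729, 'fy': 331.5607272689729, 'cx': 320.8090951002841, 'cy': 197.1613471319486, 'k1': -0.030441506686042164, 'mount': array([[ 7.58525602e-04, -9.63207297e-01, -2.68758492e-01,
         6.82621649e-02],
       [ 9.99999700e-01,  7.72469292e-04,  5.38673790e-05,
         4.96121866e-04],
       [ 1.55722230e-04, -2.68758453e-01,  9.63207594e-01,
        -1.24854911e-01],
       [ 0.00000000e+00,  0.00000000e+00,  0.00000000e+00,
         1.00000000e+00]])}
```

View pics/scene0.png

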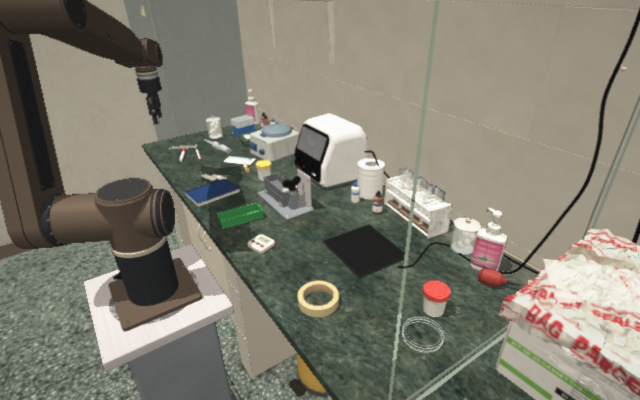

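View pics/side0.png

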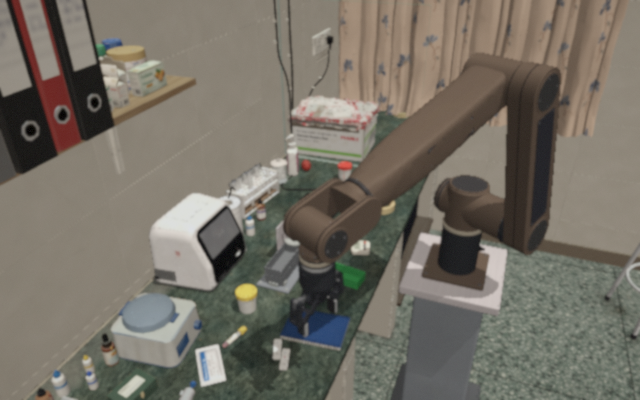

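View pics/wrist0.png

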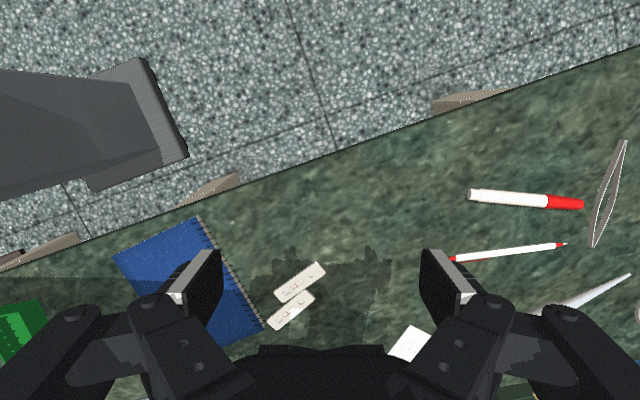

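The scene view shows the grey tray pile and black knob at about (288,188), the guard at (305,187), the green decoy at (241,215) and the mat at (365,249). I'll measure these by depth and enlarge the carrier.

```bash
cat >> h.py <<'E'
def cam_pose(name,state=None):
    i=ctrl.camera_info(name)
    if name=='wrist':
        T=np.eye(4);T[:3,:3]=R.from_quat(state['tcp_rot']).as_matrix();T[:3,3]=state['eef_pos'];return i,T@i['mount']
    M=cv2.Rodrigues(i['rvec'])[0];T=np.eye(4);T[:3,:3]=M.T;T[:3,3]=-M.T@i['tvec'];return i,T
def rays(i,uv):
    K=np.array([[i['fx'],0,i['cx']],[0,i['fy'],i['cy']],[0,0,1]])
    uv=np.asarray(uv,float).reshape(-1,1,2)
    n=cv2.undistortPoints(uv,K,np.array([i['k1'],0,0,0.])).reshape(-1,2)
    return np.c_[n,np.ones(len(n))]
def cloud(name,d,state=None):
    i,T=cam_pose(name,state); v,u=np.mgrid[:400,:640]
    r=rays(i,np.c_[u.ravel(),v.ravel()])*d.reshape(-1,1)
    P=(r@T[:3,:3].T+T[:3,3]).reshape(400,640,3); P[d==0]=np.nan; return P
def plane(name,uv,z,state=None):
    i,T=cam_pose(name,state); r=rays(i,uv)@T[:3,:3].T; s=(z-T[2,3])/r[:,2]; return T[:3,3]+r*s[:,None]
E
python3 - <<'E'
from h import *
f=np.load('pics/scene0.npz');P=cloud('scene',f['d'])
for n,(u,v) in dict(mat=(365,249),knob=(290,186),guard=(306,185),tray=(278,193),green=(241,215),tape=(304,297),yel=(263,165)).items(): print(n,P[v,u].round(3))
p=f['p']
m=((p.max(2)<32)&(P[:,:,2]<.02)&(P[:,:,2]>-.01)).astype(np.uint8); m[:, :310]=0;m[:,420:]=0
c=max(cv2.findContours(m,0,2)[0],key=cv2.contourArea)
r=cv2.approxPolyDP(c,5,True).reshape(-1,2);print(r,plane('scene',r,.003).round(4), plane('scene',r,.003).mean(0))
cv2.imwrite('pics/c1.png',cv2.resize(p[150:230,235:335,::-1],None,fx=7,fy=7,interpolation=2))
E
```

```text
mat [ 0.567 -0.178  0.001]
knob [0.501 0.139 0.098]
guard [0.553 0.12  0.093]
tray [0.482 0.195 0.052]
green [0.342 0.209 0.005]
tape [ 0.311 -0.243  0.002]
yel [0.532 0.402 0.067]
[[412 265]] [[ 0.6244 -0.3125  0.003 ]] [ 0.62438793 -0.31249579  0.003     ]
```

View pics/c1.png

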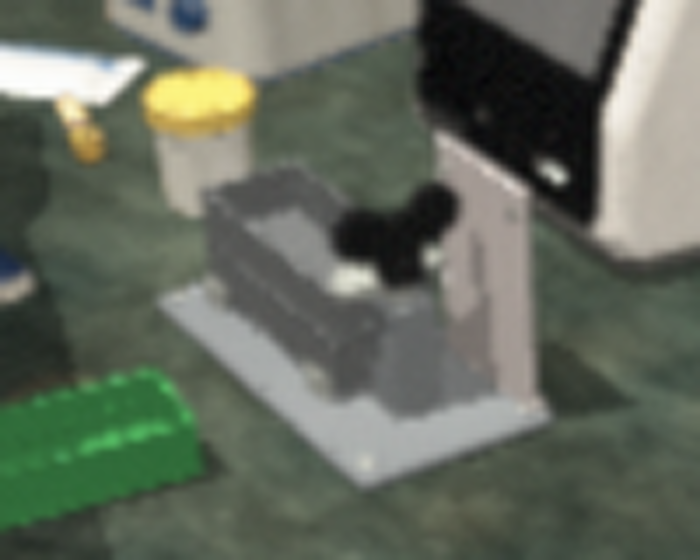

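The enlarged crop shows the grey tray (not the green decoy) piled under the black two-lobed knob, with the guard on its right. The plate corners are at about (258,193), (287,220) and (314,209) in the scene image.

```bash
python3 - <<'E'
from h import *
f=np.load('pics/scene0.npz');p=f['p']
print(plane('scene',[(257.9,192.9),(286.7,219.6),(313.6,209.3)],.008).round(4))
print(p[249,365],p[230,330],p[275,365])
m=(p.max(2)<25).astype(np.uint8); m[:, :318]=0;m[:,408:]=0;m[:222]=0;m[280:]=0
c=max(cv2.findContours(m,0,2)[0],key=cv2.contourArea)
r=cv2.approxPolyDP(c,4,True).reshape(-1,2);print(r,plane('scene',r,.003).round(4), plane('scene',r,.003).mean(0))
E
```

```text
[[0.4576 0.3108 0.008 ]
 [0.4528 0.0889 0.008 ]
 [0.5614 0.091  0.008 ]]
[36 34 34] [65 77 65] [41 42 40]Traceback (most recent call last):
  File "<stdin>", line 6, in <module>
ValueError: max() iterable argument is empty
```

```bash
python3 - <<'E'
from h import *
f=np.load('pics/scene0.npz');p=f['p'];P=cloud('scene',f['d'])
m=(p.max(2)<52).astype(np.uint8); m[:, :318]=0;m[:,412:]=0;m[:222]=0;m[280:]=0
m=cv2.morphologyEx(m,2,np.ones((3,3)))
c=max(cv2.findContours(m,0,2)[0],key=cv2.contourArea)
print(cv2.contourArea(c))
r=cv2.approxPolyDP(c,6,True).reshape(-1,2);print(r,plane('scene',r,.003).round(4).tolist())
b=cv2.minAreaRect(plane('scene',c.reshape(-1,2),.003)[:,:2].astype(np.float32));print(b)
Q=P.reshape(-1,3);Q=Q[np.isfinite(Q[:,2])]
for x in np.arange(.2,.9,.05):
  print(round(x,2),[ (round(float(q.max()),2) if len(q:=Q[(abs(Q[:,0]-x)<.025)&(abs(Q[:,1]-y)<.025),2]) else None) for y in np.arange(-.3,.5,.05)])
E
```

```text
2297.0
[[371 226]
 [325 240]
 [358 277]
 [402 259]] [[0.6594, -0.0974, 0.003], [0.4943, -0.0737, 0.003], [0.4698, -0.2644, 0.003], [0.6206, -0.2772, 0.003]]
((0.5652473568916321, -0.17730537056922913), (0.19882135093212128, 0.17765916883945465), 85.8060531616211)
0.2 [0.0, 0.0, 0.0, 0.0, 0.0, 0.0, 0.0, 0.0, 0.0, 0.0, 0.0, 0.0, 0.0, 0.0, 0.0, 0.58]
0.25 [0.0, 0.0, 0.0, 0.0, 0.0, 0.0, 0.0, 0.0, 0.0, 0.03, 0.03, 0.03, 0.0, 0.01, 0.02, 0.01]
0.3 [0.03, 0.03, 0.0, 0.0, 0.0, 0.0, 0.02, 0.02, 0.0, 0.04, 0.03, 0.03, 0.0, 0.01, 0.02, 0.02]
0.35 [0.03, 0.03, 0.02, 0.0, 0.0, 0.0, 0.02, 0.02, 0.0, 0.03, 0.04, 0.0, 0.0, 0.01, 0.01, 0.01]
0.4 [0.03, 0.03, 0.0, 0.0, 0.0, 0.0, 0.0, 0.0, 0.0, 0.03, 0.03, 0.0, 0.0, 0.01, 0.02, 0.02]
0.45 [0.0, 0.01, 0.01, 0.0, 0.0, 0.0, 0.0, 0.0, 0.01, 0.12, 0.02, 0.01, 0.01, 0.0, 0.0, 0.0]
0.5 [0.0, 0.01, 0.01, 0.01, 0.01, 0.0, 0.0, 0.0, 0.01, 0.12, 0.07, 0.07, 0.07, 0.0, 0.07, 0.07]
0.55 [0.03, 0.01, 0.01, 0.01, 0.01, 0.0, 0.0, 0.0, 0.13, 0.13, 0.13, 0.07, 0.07, None, 0.07, 0.07]
0.6 [0.03, 0.01, 0.01, 0.01, 0.01, 0.0, 0.0, 0.0, 0.0, 0.0, 0.0, 0.0, 0.0, 0.0, 0.0, 0.0]
0.65 [0.01, 0.01, 0.01, 0.01, 0.01, 0.0, 0.0, 0.0, 0.0, 0.0, 0.13, 0.13, 0.13, 0.14, 0.12, 0.0]
0.7 [0.01, 0.0, 0.0, 0.0, 0.0, 0.08, 0.0, 0.08, 0.05, 0.04, 0.22, 0.22, 0.22, 0.22, 0.21, 0.01]
0.75 [0.09, 0.1, 0.13, 0.1, 0.09, 0.09, 0.0, 0.19, 0.12, 0.18, 0.22, 0.22, 0.22, 0.22, 0.22, 0.63]
0.8 [0.09, 0.13, 0.13, 0.13, 0.13, 0.13, 0.1, 0.18, 0.12, 0.2, 0.22, 0.22, 0.22, 0.22, 0.22, 0.63]
0.85 [0.09, 0.13, 0.13, 0.13, 0.13, 0.13, 0.09, 0.12, 0.12, 0.19, 0.22, 0.22, 0.22, 0.22, 0.22, 0.63]
```

The mat centre comes out at (0.565,-0.177), and its measured size of 199×178 mm agrees with the spec. The only tall things nearby are the white machine from x≥0.65 and the guard at 0.13. I'll move to a viewing pose above the carrier.

carry_out([
  {"delta_pos":[-0.03,-0.025,-0.03],"delta_rot":[0,0,0.1],"claw":100},
  {"delta_pos":[-0.06,-0.05,-0.053],"delta_rot":[0,0,0.2],"claw":90},
  {"delta_pos":[-0.09,-0.075,-0.053],"delta_rot":[0,0,0.32],"claw":80},
  {"delta_pos":[-0.12,-0.1,-0.053],"delta_rot":[0,0,0.44],"claw":70},
  {"delta_pos":[-0.15,-0.125,-0.053],"delta_rot":[0,0,0.56],"claw":60},
  {"delta_pos":[-0.18,-0.15,-0.053],"delta_rot":[0,0,0.68],"claw":55},
  {"delta_pos":[-0.21,-0.173,-0.053],"delta_rot":[0,0,0.8],"claw":50},
  {"delta_pos":[-0.23,-0.19,-0.053],"delta_rot":[0,0,0.92],"claw":50},
])

```text
time: 0.82
eef_pos: [0.3809, 0.3761, 0.3003]
tcp_rot: [0.594, 0.805, -0.001, 0.001]
contact_force: [0.2, 0.4, 0.1]
opening: 0.501
```

carry_out([
  {"delta_pos":[-0.03,0.008,0],"delta_rot":[0,0,0.12],"claw":50},
  {"delta_pos":[-0.06,0.016,0],"delta_rot":[0,0,0.24],"claw":50},
  {"delta_pos":[-0.09,0.024,0],"delta_rot":[0,0,0.36],"claw":50},
  {"delta_pos":[-0.12,0.032,0],"delta_rot":[0,0,0.48],"claw":50},
  {"delta_pos":[-0.15,0.04,0],"delta_rot":[0,0,0.6],"claw":50},
  {"delta_pos":[-0.18,0.046,0],"delta_rot":[0,0,0.72],"claw":50},
  {"delta_pos":[-0.21,0.053,0],"delta_rot":[0,0,0.84],"claw":50},
  {"delta_pos":[-0.222,0.056,0],"delta_rot":[0,0,0.96],"claw":50},
])

```text
time: 1.48
eef_pos: [0.5012, 0.1775, 0.3003]
tcp_rot: [0.9, 0.436, -0.001, 0.002]
contact_force: [1.2, 1.1, 0.2]
opening: 0.5
```

carry_out([
  {"delta_pos":[0,0,0],"delta_rot":[0,0,0.12],"claw":50},
  {"delta_pos":[0,0,0],"delta_rot":[0,0,0.24],"claw":50},
  {"delta_pos":[0,0,0],"delta_rot":[0,0,0.36],"claw":50},
  {"delta_pos":[0,0,0],"delta_rot":[0,0,0.48],"claw":50},
  {"delta_pos":[0,0,0],"delta_rot":[0,0,0.6],"claw":50},
  {"delta_pos":[0,0,0],"delta_rot":[0,0,0.72],"claw":50},
  {"delta_pos":[0,0,0],"delta_rot":[0,0,0.84],"claw":50},
  {"delta_pos":[0,0,0],"delta_rot":[0,0,0.9],"claw":50},
])

```text
time: 2.15
eef_pos: [0.5009, 0.1774, 0.2999]
tcp_rot: [1.0, -0.002, -0.001, 0.002]
contact_force: [-0.5, -0.1, 0.1]
opening: 0.499
```

```bash
python3 - <<'E'
from h import *
import json
s=ctrl.get_state(); json.dump({k:np.asarray(v).tolist() for k,v in s.items()},open('pics/s1.json','w'))
print(s['eef_pos'],s['tcp_rot'],s['qpos'],s['time']); shot('wrist','w1')
E
```

```text
[0.50092586 0.17743926 0.29991976] [ 9.99996163e-01 -1.85118921e-03 -6.40467038e-04  1.95887240e-03] [ 0.15104153 -0.06895196  1.86876218 -0.0037739   1.34364666  1.72639356] 2.15
```

View pics/w1.png

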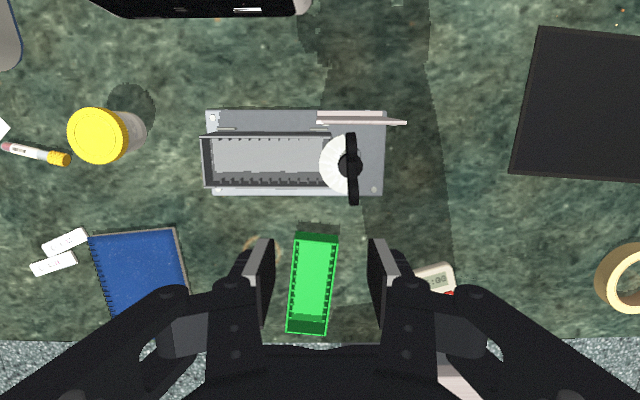

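Wrist view: grey pile with rim from (203,135) to (330,188), white half-round plate and black knob with lobes at (351,138) and (354,200), guard top edge (317,112)–(406,122), green decoy tray at (312,285) which is not wanted. Now I'll measure the carrier in detail.

```bash
python3 - <<'E'
from h import *
import json
s=json.load(open('pics/s1.json'));f=np.load('pics/w1.npz');p=f['p'];P=cloud('wrist',f['d'],s)
cv2.imwrite('pics/c2.png',cv2.resize(p[95:215,190:420,::-1],None,fx=3.4,fy=3.4,interpolation=2))
Z=P[:,:,2]
m=((p.max(2)<60)&(Z>.088)&(Z<.13)).astype(np.uint8);m[:, :300]=0;m[:,400:]=0;m[215:]=0;m[:120]=0
v,u=np.nonzero(m);print(len(u),'zmed',np.median(Z[v,u]),np.percentile(Z[v,u],[5,95]))
Q=P[v,u];b=cv2.minAreaRect(Q[:,:2].astype(np.float32));print('knob depth',b)
c=np.c_[u,v].astype(float);Q2=plane('wrist',c,.118,s)
print('plane',cv2.minAreaRect(Q2[:,:2].astype(np.float32)))
C=np.cov(Q[:,:2].T);w,V=np.linalg.eigh(C);print('axis',np.arctan2(*V[::-1,1]),Q.mean(0))
# tray rims: points z .066-.076
m=((Z>.065)&(Z<.0735)).astype(np.uint8);m[:,:190]=0;m[:,400:]=0;m[:120]=0;m[200:]=0
n,l,st,_=cv2.connectedComponentsWithStats(m);k=1+np.argmax(st[1:,4]);print(st[k])
v,u=np.nonzero(l==k);Q=P[v,u];print('rim',cv2.minAreaRect(Q[:,:2].astype(np.float32)),np.median(Q[:,2]))
print('guard',[P[vv,uu].round(4) for uu,vv in((320,112),(400,122),(360,117))])
m=((Z>.115)&(Z<.14)).astype(np.uint8);m[:, :300]=0;m[:,420:]=0;m[135:]=0;m[:100]=0
v,u=np.nonzero(m);Q=P[v,u];print('guard top',cv2.minAreaRect(Q[:,:2].astype(np.float32)),np.median(Q[:,2]))
m=((Z>.005)&(Z<.012)).astype(np.uint8);m[:, :190]=0;m[:,420:]=0;m[205:]=0;m[:100]=0
n,l,st,_=cv2.connectedComponentsWithStats(m);k=1+np.argmax(st[1:,4]);v,u=np.nonzero(l==k);Q=P[v,u];print('base',cv2.minAreaRect(Q[:,:2].astype(np.float32)),np.median(Q[:,2]))
E
```

```text
867 zmed 0.11683972748426741 [0.09089324 0.12235244]
knob depth ((0.5092251300811768, 0.1470949649810791), (0.06874845921993256, 0.0239128265529871), 16.66797637939453)
plane ((0.5098267793655396, 0.14848971366882324), (0.06868986785411835, 0.021949168294668198), 15.017029762268066)
axis -3.067474723141374 [0.5107189  0.14752808 0.11371829]
[ 199  135  133   54 1065]
rim ((0.5091069340705872, 0.23660585284233093), (0.14072953164577484, 0.058049608021974564), 89.51300048828125) 0.0698275657116596
guard [array([0.5604, 0.1775, 0.0089]), array([0.5542, 0.1077, 0.1288]), array([0.5561, 0.1345, 0.0583])]
guard top ((0.5534791350364685, 0.14186275005340576), (0.07877793908119202, 0.005341000389307737), 89.62828826904297) 0.1288588738090164
base ((0.5088317394256592, 0.2080983817577362), (0.22397758066654205, 0.10972926765680313), 89.43060302734375) 0.007313067838749132
```

View pics/c2.png

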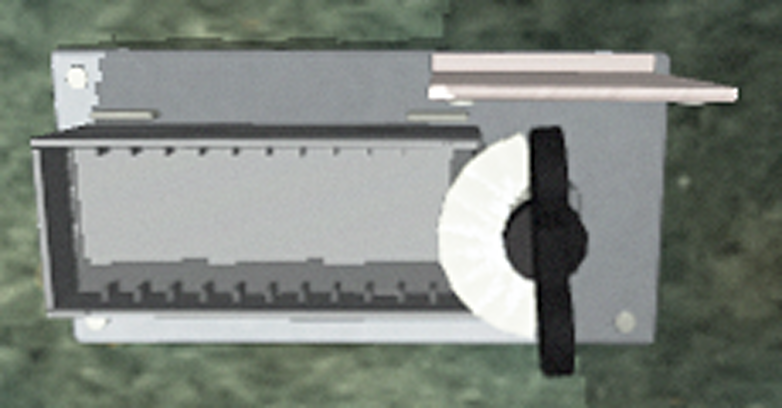

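```bash
python3 - <<'E'
from h import *
import json
s=json.load(open('pics/s1.json'));f=np.load('pics/w1.npz');p=f['p'];P=cloud('wrist',f['d'],s);Z=P[:,:,2]
m=((p.max(2)<60)&(Z>.113)&(Z<.13)).astype(np.uint8);m[:, :300]=0;m[:,400:]=0;m[215:]=0;m[:127]=0
v,u=np.nonzero(m);Q=P[v,u];b=cv2.minAreaRect(Q[:,:2].astype(np.float32));print(b,len(u))
l=cv2.fitLine(Q[:,:2].astype(np.float32),cv2.DIST_HUBER,0,.01,.01).ravel();print(l,np.arctan2(l[1],l[0]))
for lo,hi in((.47,.495),(.52,.55)):
  q=Q[(Q[:,0]>lo)&(Q[:,0]<hi)];print(q.mean(0),q[:,1].min(),q[:,1].max())
E
```

```text
((0.5084272027015686, 0.14756745100021362), (0.06896882504224777, 0.008845100179314613), 3.7556684017181396) 622
[0.9977799  0.06659817 0.51046914 0.1478177 ] 0.06664749
[0.48573199 0.1462537  0.12056446] 0.1411244085972724 0.15100648053900922
[0.53201736 0.14932251 0.11978926] 0.14445321351853757 0.15397321751961934
```

Knob axis (0.508,0.1476), blade at 0.066 rad in world, blade 69×9 mm, agreeing with its size. Carrier offset to pile centre is 89 mm as given. Move above the knob.

carry_out([
  {"delta_pos":[0.007,0.03,0.03],"delta_rot":[0,0,-0.07],"claw":50},
  {"delta_pos":[0.0074,0.03,0.06],"delta_rot":[0,0,-0.07],"claw":50},
  {"delta_pos":[0.0074,0.03,0.09],"delta_rot":[0,0,-0.07],"claw":50},
  {"delta_pos":[0.0074,0.03,0.12],"delta_rot":[0,0,-0.07],"claw":50},
  {"delta_pos":[0.0074,0.03,0.14],"delta_rot":[0,0,-0.07],"claw":50},
  {"delta_pos":[0.0074,0.03,0.14],"delta_rot":[0,0,-0.07],"claw":50},
])

```text
time: 2.7
eef_pos: [0.5042, 0.1464, 0.1543]
tcp_rot: [0.999, 0.034, -0.006, 0.002]
contact_force: [-0.2, -0.2, 0.2]
opening: 0.497
```

```bash
python3 - <<'E'
from h import *
s=ctrl.get_state()
print(s['eef_pos'],s['tcp_rot'],s['contact_force'],s['opening']); shot('wrist','w2')
E
```

```text
[0.50423229 0.14637551 0.15425614] [ 0.99941309  0.03360116 -0.00627884  0.0022391 ] [-0.18962555 -0.2052961   0.24302484] 0.4970342978280567
```

View pics/w2.png

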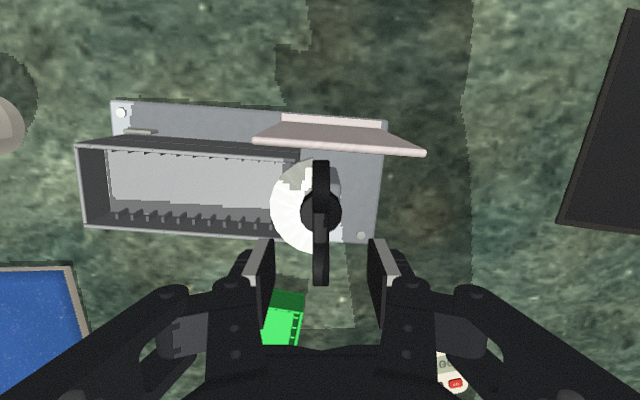

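```bash
cat >> h.py <<'E'
def goto(pos,phi,s=None):
    s=s or ctrl.get_state(); Rc=R.from_quat(s['tcp_rot']); 
    y=np.array([np.cos(phi),np.sin(phi),0]);z=np.array([0,0,-1.]);Rt=R.from_matrix(np.c_[np.cross(y,z),y,z])
    print('t',s['time'],'pos',np.round(s['eef_pos'],4),'phi',round(float(np.arctan2(*Rc.as_matrix()[[1,0],1])),4),'F',np.round(s['contact_force'],1),'op',round(s['opening'],3),'q6',round(s['qpos'][5],3))
    print('dpos',Rc.inv().apply(np.array(pos)-s['eef_pos']).round(4),'drot',(Rc.inv()*Rt).as_rotvec().round(4))
E
python3 - <<'E'
from h import *
goto([.5083,.1476,.113],-1.505)
E
```

```text
t 2.75 pos [0.506  0.1466 0.1572] phi -1.5036 F [0.2 0.3 0.1] op 0.5 q6 1.597
dpos [ 0.0027 -0.001   0.0442] drot [0.004  0.0081 0.0014]
```

The picture shows the blade upright at (320,220), between the pads, with the guard clear. I'll descend slowly and let it settle.

carry_out([
  {"delta_pos":[0.0027,-0.001,0.012],"delta_rot":[0.004,0.008,0.0014],"claw":50},
  {"delta_pos":[0.0027,-0.001,0.022],"delta_rot":[0.004,0.008,0.0014],"claw":50},
  {"delta_pos":[0.0027,-0.001,0.032],"delta_rot":[0.004,0.008,0.0014],"claw":50},
  {"delta_pos":[0.0027,-0.001,0.04],"delta_rot":[0.004,0.008,0.0014],"claw":50},
  {"delta_pos":[0.0027,-0.001,0.044],"delta_rot":[0.004,0.008,0.0014],"claw":50},
  {"delta_pos":[0.0027,-0.001,0.044],"delta_rot":[0.004,0.008,0.0014],"claw":50},
  {"delta_pos":[0.0027,-0.001,0.044],"delta_rot":[0.004,0.008,0.0014],"claw":50},
])

```text
time: 3.33
eef_pos: [0.5084, 0.1476, 0.1133]
tcp_rot: [0.999, 0.033, -0.0, -0.0]
contact_force: [-1.1, -0.3, 0.5]
opening: 0.5
```

```bash
python3 - <<'E'
from h import *
goto([.5083,.1476,.113],-1.505)
E
```

```text
t 3.3333 pos [0.5084 0.1476 0.1133] phi -1.505 F [-1.1 -0.3  0.5] op 0.5 q6 1.596
dpos [-0.0001  0.      0.0003] drot [-0.0001  0.      0.    ]
```

carry_out([
  {"delta_pos":[0,0,0],"delta_rot":[0,0,0],"claw":30},
  {"delta_pos":[0,0,0],"delta_rot":[0,0,0],"claw":0},
  {"delta_pos":[0,0,0],"delta_rot":[0,0,0],"claw":0},
  {"delta_pos":[0,0,0],"delta_rot":[0,0,0],"claw":0},
  {"delta_pos":[0,0,0],"delta_rot":[0,0,0],"claw":0},
  {"delta_pos":[0,0,0],"delta_rot":[0,0,0],"claw":0},
], force=40)

```text
time: 3.83
eef_pos: [0.5089, 0.1469, 0.1141]
tcp_rot: [0.999, 0.033, 0.0, 0.001]
contact_force: [-0.2, -4.6, 4.5]
opening: 0.094
```

Grip holds at 0.094 (≈8 mm, the blade). Turn anticlockwise (negative about tool z).

carry_out([
  {"delta_pos":[0,0,0],"delta_rot":[0,0,-0.08],"claw":0},
  {"delta_pos":[0,0,0],"delta_rot":[0,0,-0.18],"claw":0},
  {"delta_pos":[0,0,0],"delta_rot":[0,0,-0.28],"claw":0},
  {"delta_pos":[0,0,0],"delta_rot":[0,0,-0.38],"claw":0},
  {"delta_pos":[0,0,0],"delta_rot":[0,0,-0.48],"claw":0},
  {"delta_pos":[0,0,0],"delta_rot":[0,0,-0.58],"claw":0},
  {"delta_pos":[0,0,0],"delta_rot":[0,0,-0.68],"claw":0},
  {"delta_pos":[0,0,0],"delta_rot":[0,0,-0.7],"claw":0},
])

```text
time: 4.5
eef_pos: [0.5087, 0.1472, 0.1141]
tcp_rot: [0.927, 0.375, 0.0, 0.0]
contact_force: [-1.7, -0.2, 1.5]
opening: 0.093
```

```bash
python3 - <<'E'
from h import *
print(ctrl.get_state()['wrist_torque'])
goto([.5083,.1476,.1135],-.8)
E
```

```text
[-0.1505347   0.22765714 -0.0842433 ]
t 4.5 pos [0.5087 0.1472 0.1141] phi -0.803 F [-1.7 -0.2  1.5] op 0.093 q6 0.894
dpos [-0.     -0.0006  0.0006] drot [ 0.0007  0.0001 -0.003 ]
```

Low forces. Continue.

carry_out([
  {"delta_pos":[0,0,0],"delta_rot":[0,0,-0.1],"claw":0},
  {"delta_pos":[0,0,0],"delta_rot":[0,0,-0.2],"claw":0},
  {"delta_pos":[0,0,0],"delta_rot":[0,0,-0.3],"claw":0},
  {"delta_pos":[0,0,0],"delta_rot":[0,0,-0.4],"claw":0},
  {"delta_pos":[0,0,0],"delta_rot":[0,0,-0.5],"claw":0},
  {"delta_pos":[0,0,0],"delta_rot":[0,0,-0.6],"claw":0},
  {"delta_pos":[0,0,0],"delta_rot":[0,0,-0.7],"claw":0},
  {"delta_pos":[0,0,0],"delta_rot":[0,0,-0.8],"claw":0},
])

```text
time: 5.17
eef_pos: [0.5083, 0.1474, 0.1141]
tcp_rot: [0.707, 0.707, -0.0, -0.0]
contact_force: [-2.2, -1.8, 3.4]
opening: 0.091
```

carry_out([
  {"delta_pos":[0,0,0],"delta_rot":[0,0,-0.1],"claw":0},
  {"delta_pos":[0,0,0],"delta_rot":[0,0,-0.2],"claw":0},
  {"delta_pos":[0,0,0],"delta_rot":[0,0,-0.3],"claw":0},
  {"delta_pos":[0,0,0],"delta_rot":[0,0,-0.4],"claw":0},
  {"delta_pos":[0,0,0],"delta_rot":[0,0,-0.5],"claw":0},
  {"delta_pos":[0,0,0],"delta_rot":[0,0,-0.6],"claw":0},
  {"delta_pos":[0,0,0],"delta_rot":[0,0,-0.7],"claw":0},
  {"delta_pos":[0,0,0],"delta_rot":[0,0,-0.8],"claw":0},
])

```text
time: 5.83
eef_pos: [0.5079, 0.1472, 0.1142]
tcp_rot: [0.375, 0.927, -0.001, -0.001]
contact_force: [-2.3, -2.6, 2.7]
opening: 0.094
```

```bash
python3 - <<'E'
from h import *
print(ctrl.get_state()['wrist_torque'])
goto([.5083,.1476,.1135],1.56)
E
```

```text
[-0.53597061  0.37311425 -0.18642826]
t 5.8333 pos [0.5079 0.1472 0.1142] phi 0.802 F [-2.3 -2.6  2.7] op 0.094 q6 -0.712
dpos [-0.      0.0006  0.0007] drot [-0.0015 -0.002  -0.758 ]
```

carry_out([
  {"delta_pos":[0,0,0],"delta_rot":[0,0,-0.1],"claw":0},
  {"delta_pos":[0,0,0],"delta_rot":[0,0,-0.2],"claw":0},
  {"delta_pos":[0,0,0],"delta_rot":[0,0,-0.3],"claw":0},
  {"delta_pos":[0,0,0],"delta_rot":[0,0,-0.4],"claw":0},
  {"delta_pos":[0,0,0],"delta_rot":[0,0,-0.5],"claw":0},
  {"delta_pos":[0,0,0],"delta_rot":[0,0,-0.6],"claw":0},
  {"delta_pos":[0,0,0],"delta_rot":[0,0,-0.68],"claw":0},
  {"delta_pos":[0,0,0],"delta_rot":[0,0,-0.72],"claw":0},
])

```text
time: 6.5
eef_pos: [0.5077, 0.1468, 0.1142]
tcp_rot: [0.024, 1.0, -0.001, -0.001]
contact_force: [-1.2, -3.6, 3.0]
opening: 0.092
```

carry_out([
  {"delta_pos":[0,0,0],"delta_rot":[0,0,-0.04],"claw":0},
  {"delta_pos":[0,0,0],"delta_rot":[0,0,-0.06],"claw":0},
  {"delta_pos":[0,0,0],"delta_rot":[0,0,-0.07],"claw":0},
  {"delta_pos":[0,0,0],"delta_rot":[0,0,-0.07],"claw":0},
])

```text
time: 6.83
eef_pos: [0.5077, 0.1467, 0.1142]
tcp_rot: [-0.01, 1.0, -0.001, -0.001]
contact_force: [-0.6, -2.3, 1.6]
opening: 0.097
```

```bash
python3 - <<'E'
from h import *
print(ctrl.get_state()['wrist_torque'])
goto([.5083,.1476,.1135],1.56)
E
```

```text
[-0.47682148  0.05838987 -0.68967358]
t 6.8333 pos [0.5077 0.1467 0.1142] phi 1.5903 F [-0.6 -2.3  1.6] op 0.097 q6 -1.5
dpos [-0.0006  0.0009  0.0007] drot [-0.0012 -0.0029  0.0303]
```

Torque about z rose to 0.69 N m, which means the stop is reached. Release and rise.

carry_out([
  {"delta_pos":[0,0,0],"delta_rot":[0,0,0.03],"claw":20},
  {"delta_pos":[0,0,0],"delta_rot":[0,0,0.03],"claw":40},
  {"delta_pos":[0,0,0],"delta_rot":[0,0,0.03],"claw":50},
  {"delta_pos":[0,0,-0.02],"delta_rot":[0,0,0.03],"claw":50},
  {"delta_pos":[0,0,-0.05],"delta_rot":[0,0,0.03],"claw":50},
  {"delta_pos":[0,0.03,-0.09],"delta_rot":[0,0,0.03],"claw":50},
  {"delta_pos":[0,0.06,-0.13],"delta_rot":[0,0,0.03],"claw":50},
  {"delta_pos":[0,0.07,-0.14],"delta_rot":[0,0,0.03],"claw":50},
])

```text
time: 7.5
eef_pos: [0.5074, 0.2185, 0.2577]
tcp_rot: [0.005, 1.0, 0.0, 0.001]
contact_force: [0.8, 0.8, -0.8]
opening: 0.497
```

```bash
python3 - <<'E'
from h import *
import json
ctrl.read_camera('scene')
s=ctrl.get_state(); json.dump({k:np.asarray(v).tolist() for k,v in s.items()},open('pics/s3.json','w'))
p,d=shot('wrist','w3');P=cloud('wrist',d,s);Z=P[:,:,2]
goto([.5083,.2366,.25],1.56,s)
m=((p.max(2)<60)&(Z>.113)&(Z<.13)&(abs(P[:,:,0]-.508)<.045)&(abs(P[:,:,1]-.147)<.045))
Q=P[m];print(len(Q));l=cv2.fitLine(Q[:,:2].astype(np.float32),cv2.DIST_HUBER,0,.01,.01).ravel();print('knob',l,np.arctan2(l[1],l[0]))
m=((Z>.065)&(Z<.0735)&(abs(P[:,:,0]-.509)<.04)&(abs(P[:,:,1]-.2366)<.08))
Q=P[m];print('rim',cv2.minAreaRect(Q[:,:2].astype(np.float32)),len(Q))
E
```

```text
t 7.55 pos [0.5092 0.2218 0.2628] phi 1.5635 F [0.5 1.5 3.9] op 0.502 q6 -1.337
dpos [0.0012 0.0148 0.0129] drot [0.0051 0.0092 0.0034]
823
knob [ 0.99988806 -0.01496169  0.5053409   0.14823273] -0.01496225
rim ((0.5091480612754822, 0.23194248974323273), (0.15045008063316345, 0.05828230455517769), 89.53860473632812) 1667
```

View pics/w3.png

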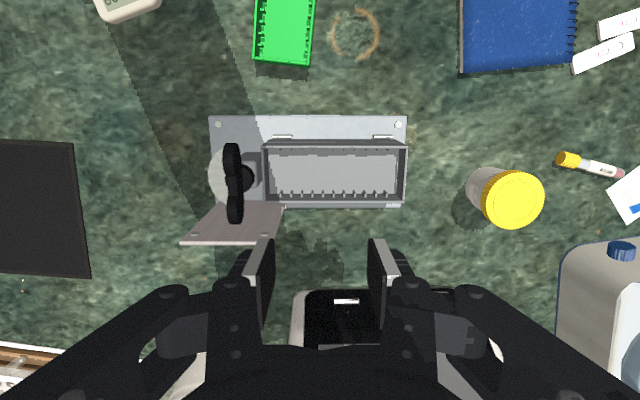

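The image shows the blade at (235,180) turned round, the half-round plate now on the far side at (218,175), and the pile fully clear at (335,172). The knob angle is ≈3.13 rad. Next I'll turn the jaws across the tray, by +1.57 about tool z.

carry_out([
  {"delta_pos":[0,0.01,0],"delta_rot":[0,0,0.1],"claw":60},
  {"delta_pos":[0,0.019,0],"delta_rot":[0,0,0.22],"claw":80},
  {"delta_pos":[0,0.019,0],"delta_rot":[0,0,0.34],"claw":100},
  {"delta_pos":[0,0.019,0],"delta_rot":[0,0,0.46],"claw":100},
  {"delta_pos":[0,0.019,0],"delta_rot":[0,0,0.58],"claw":100},
  {"delta_pos":[0,0.019,0],"delta_rot":[0,0,0.7],"claw":100},
  {"delta_pos":[0,0.019,0],"delta_rot":[0,0,0.82],"claw":100},
  {"delta_pos":[0,0.019,0],"delta_rot":[0,0,0.94],"claw":100},
])

```text
time: 8.27
eef_pos: [0.5086, 0.2388, 0.2588]
tcp_rot: [0.458, 0.889, 0.002, 0.002]
contact_force: [0.3, 0.4, -0.6]
opening: 0.997
```

carry_out([
  {"delta_pos":[0,0,0],"delta_rot":[0,0,0.12],"claw":100},
  {"delta_pos":[0,0,0],"delta_rot":[0,0,0.24],"claw":100},
  {"delta_pos":[0,0,0],"delta_rot":[0,0,0.36],"claw":100},
  {"delta_pos":[0,0,0],"delta_rot":[0,0,0.48],"claw":100},
  {"delta_pos":[0,0,0],"delta_rot":[0,0,0.58],"claw":100},
  {"delta_pos":[0,0,0],"delta_rot":[0,0,0.62],"claw":100},
  {"delta_pos":[0,0,0],"delta_rot":[0,0,0.62],"claw":100},
])

```text
time: 8.85
eef_pos: [0.5081, 0.2384, 0.2573]
tcp_rot: [0.707, 0.707, 0.002, 0.001]
contact_force: [-0.5, 0.9, -0.5]
opening: 1.003
```

```bash
python3 - <<'E'
from h import *
import json
s=ctrl.get_state(); json.dump({k:np.asarray(v).tolist() for k,v in s.items()},open('pics/s4.json','w'))
p,d=shot('wrist','w4');P=cloud('wrist',d,s);Z=P[:,:,2]
goto([.5091,.241,.058],-.009,s)
m=((Z>.064)&(Z<.0735)&(abs(P[:,:,0]-.509)<.04)&(abs(P[:,:,1]-.2366)<.08))
Q=P[m];print('rim',cv2.minAreaRect(Q[:,:2].astype(np.float32)),len(Q))
E
```

```text
t 8.85 pos [0.5081 0.2384 0.2573] phi -0.0008 F [-0.5  0.9 -0.5] op 1.003 q6 0.258
dpos [0.0022 0.0003 0.1993] drot [ 0.0036 -0.0018  0.0082]
rim ((0.5087791085243225, 0.23177561163902283), (0.15051476657390594, 0.05821562558412552), 89.49655151367188) 1568
```

View pics/w4.png

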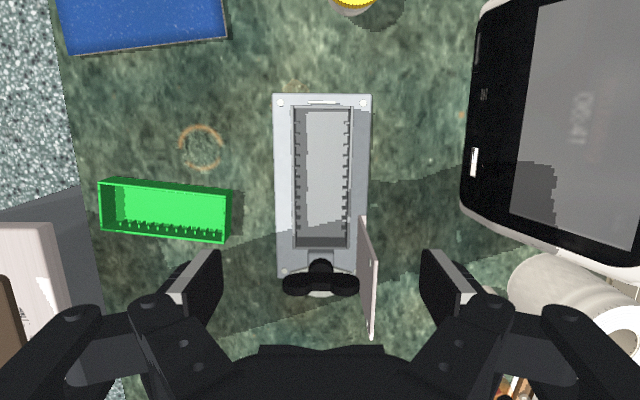

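Tray interior is at (322,170), the decoy at (165,210), and everything is clear for the descent; the tray's x centre is 0.509. Descend.

carry_out([
  {"delta_pos":[0.002,0.0005,0.03],"delta_rot":[0.0036,-0.0018,0.008],"claw":100},
  {"delta_pos":[0.002,0.0005,0.06],"delta_rot":[0.0036,-0.0018,0.008],"claw":100},
  {"delta_pos":[0.002,0.0005,0.09],"delta_rot":[0.0036,-0.0018,0.008],"claw":100},
  {"delta_pos":[0.002,0.0005,0.12],"delta_rot":[0.0036,-0.0018,0.008],"claw":100},
  {"delta_pos":[0.002,0.0005,0.14],"delta_rot":[0.0036,-0.0018,0.008],"claw":100},
  {"delta_pos":[0.002,0.0005,0.15],"delta_rot":[0.0036,-0.0018,0.008],"claw":100},
  {"delta_pos":[0.002,0.0005,0.15],"delta_rot":[0.0036,-0.0018,0.008],"claw":100},
])

```text
time: 9.48
eef_pos: [0.507, 0.24, 0.1041]
tcp_rot: [0.709, 0.705, -0.003, -0.002]
contact_force: [-0.6, 0.4, 0.6]
opening: 1.003
```

```bash
python3 - <<'E'
from h import *
goto([.5091,.241,.058],-.009)
s=ctrl.get_state();p,d=shot('wrist','w5')
P=cloud('wrist',d,s)
# pad faces/tips in tool frame
T=(P-s['eef_pos'])@R.from_quat(s['tcp_rot']).as_matrix()
for x0,x1 in((150,235),(405,490)):
  q=T[235:330,x0:x1].reshape(-1,3);q=q[np.isfinite(q[:,0])&(q[:,2]<.03)&(abs(q[:,0])<.02)];print(len(q), q.max(0) if len(q) else 0,q.min(0) if len(q) else 0)
E
```

```text
t 9.4833 pos [0.507  0.24   0.1041] phi -0.0064 F [-0.6  0.4  0.6] op 1.003 q6 0.268
dpos [0.0011 0.0023 0.046 ] drot [-0.0061  0.0017  0.0026]
4396 [ 0.01895962 -0.02774008  0.00505879] [-0.01129278 -0.05684741 -0.0595624 ]
4298 [0.01919198 0.05691195 0.00502808] [-0.010746    0.02719235 -0.05992952]
```

View pics/w5.png

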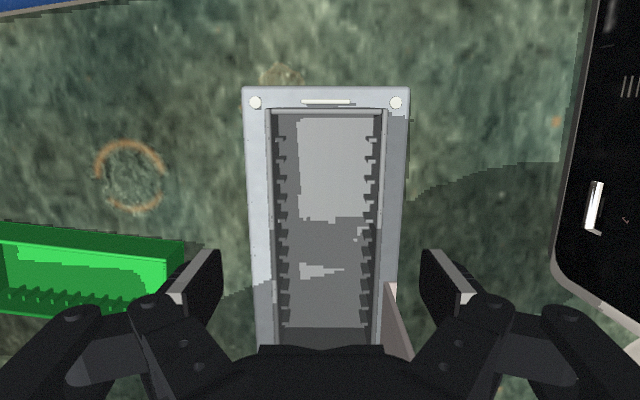

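Open fingertips stand 5 mm ahead of the TCP (matches the spec). The tray rims lie evenly between the pads (270–387 px). TCP z = 0.056 keeps the tips above the lower tray's walls (41 mm).

carry_out([
  {"delta_pos":[0.001,0.0023,0.015],"delta_rot":[-0.006,0.0017,0.0026],"claw":100},
  {"delta_pos":[0.001,0.0023,0.03],"delta_rot":[-0.006,0.0017,0.0026],"claw":100},
  {"delta_pos":[0.001,0.0023,0.04],"delta_rot":[-0.006,0.0017,0.0026],"claw":100},
  {"delta_pos":[0.001,0.0023,0.046],"delta_rot":[-0.006,0.0017,0.0026],"claw":100},
  {"delta_pos":[0.001,0.0023,0.048],"delta_rot":[-0.006,0.0017,0.0026],"claw":100},
  {"delta_pos":[0.001,0.0023,0.048],"delta_rot":[-0.006,0.0017,0.0026],"claw":100},
  {"delta_pos":[0.001,0.0023,0.048],"delta_rot":[-0.006,0.0017,0.0026],"claw":100},
])

```text
time: 10.12
eef_pos: [0.5114, 0.2416, 0.0593]
tcp_rot: [0.71, 0.704, 0.002, 0.001]
contact_force: [-0.7, -0.5, 0.5]
opening: 0.996
```

```bash
python3 - <<'E'
from h import *
goto([.5091,.241,.056],-.009)
E
```

```text
t 10.1167 pos [0.5114 0.2416 0.0593] phi -0.0091 F [-0.7 -0.5  0.5] op 0.996 q6 0.271
dpos [-0.0007 -0.0023  0.0033] drot [ 0.0052 -0.0015 -0.0001]
```

carry_out([
  {"delta_pos":[-0.0007,-0.0023,0.003],"delta_rot":[0.005,-0.0015,0],"claw":100},
  {"delta_pos":[-0.0007,-0.0023,0.003],"delta_rot":[0.005,-0.0015,0],"claw":100},
  {"delta_pos":[-0.0007,-0.0023,0.003],"delta_rot":[0.005,-0.0015,0],"claw":90},
  {"delta_pos":[-0.0007,-0.0023,0.003],"delta_rot":[0.005,-0.0015,0],"claw":80},
], force=25)

```text
time: 10.45
eef_pos: [0.5092, 0.241, 0.0566]
tcp_rot: [0.71, 0.704, 0.0, 0.0]
contact_force: [0.6, -0.2, -0.0]
opening: 0.799
```

```bash
python3 - <<'E'
from h import *
goto([.5091,.241,.056],-.009)
s=ctrl.get_state();p,d=shot('wrist','w6')
P=cloud('wrist',d,s)
T=(P-s['eef_pos'])@R.from_quat(s['tcp_rot']).as_matrix()
for a in(-1,1):
  q=T.reshape(-1,3);q=q[np.isfinite(q[:,0])&(abs(q[:,0])<.0115)&(q[:,1]*a>.0315)&(q[:,1]*a<.05)&(q[:,2]<.03)];print(len(q),np.percentile(q[:,2],[50,90,97,100]))
E
```

```text
t 10.45 pos [0.5092 0.241  0.0566] phi -0.009 F [ 0.6 -0.2 -0. ] op 0.799 q6 0.271
dpos [-0.     -0.0001  0.0006] drot [ 0.0007 -0.0001 -0.    ]
3255 [-0.0230596  -0.00056138  0.0044801   0.00824776]
3286 [-0.02407821 -0.00031141  0.00522081  0.00877929]
```

View pics/w6.png

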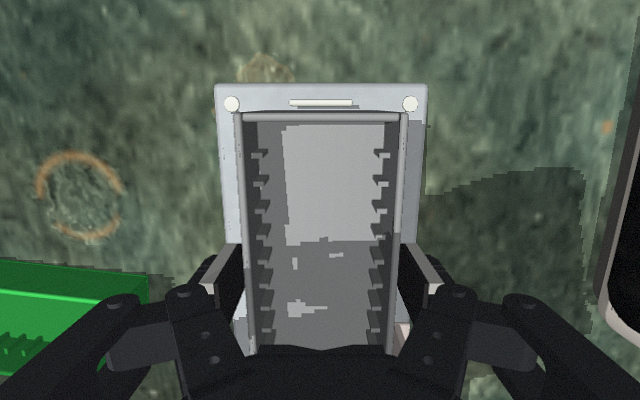

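The pads straddle the rim evenly; the tips will end at about z = 0.046. Close, with 25 N.

carry_out([
  {"delta_pos":[0,0,0],"delta_rot":[0,0,0],"claw":72},
  {"delta_pos":[0,0,0],"delta_rot":[0,0,0],"claw":60},
  {"delta_pos":[0,0,0],"delta_rot":[0,0,0],"claw":50},
  {"delta_pos":[0,0,0],"delta_rot":[0,0,0],"claw":50},
  {"delta_pos":[0,0,0],"delta_rot":[0,0,0],"claw":50},
], force=25)

```text
time: 10.92
eef_pos: [0.5093, 0.2411, 0.0567]
tcp_rot: [0.71, 0.704, 0.0, 0.0]
contact_force: [-0.4, 0.4, 2.5]
opening: 0.671
```

carry_out([
  {"delta_pos":[0,0,-0.004],"delta_rot":[0,0,0],"claw":50},
  {"delta_pos":[0,0,-0.008],"delta_rot":[0,0,0],"claw":50},
  {"delta_pos":[0,0,-0.012],"delta_rot":[0,0,0],"claw":50},
  {"delta_pos":[0,0,-0.016],"delta_rot":[0,0,0],"claw":50},
  {"delta_pos":[0,0,-0.02],"delta_rot":[0,0,0],"claw":50},
  {"delta_pos":[0,0,-0.02],"delta_rot":[0,0,0],"claw":50},
])

```text
time: 11.42
eef_pos: [0.51, 0.2412, 0.0779]
tcp_rot: [0.71, 0.704, 0.001, 0.001]
contact_force: [0.7, -0.0, -1.9]
opening: 0.674
```

```bash
python3 - <<'E'
from h import *
goto([.5091,.241,.2],-.009)
p,d=shot('wrist','w7')
p,d=shot('scene','sc7')
cv2.imwrite('pics/c7.png',cv2.resize(p[120:230,235:335,::-1],None,fx=5,fy=5,interpolation=2))
E
```

```text
t 11.4167 pos [0.51   0.2412 0.0779] phi -0.009 F [ 0.7 -0.  -1.9] op 0.674 q6 0.271
dpos [-1.000e-04 -6.000e-04 -1.221e-01] drot [ 0.0026 -0.0007 -0.    ]
```

View pics/c7.png

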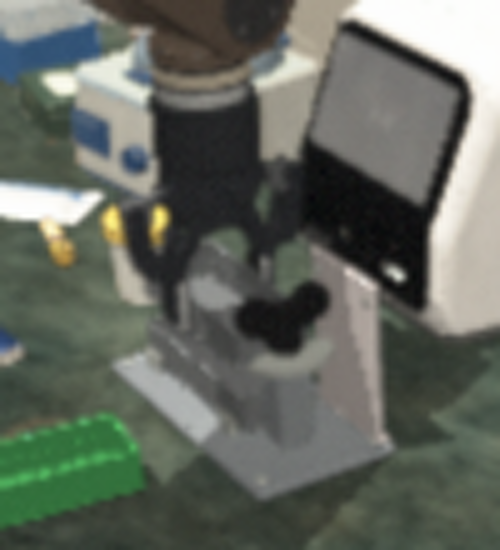

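View pics/w7.png

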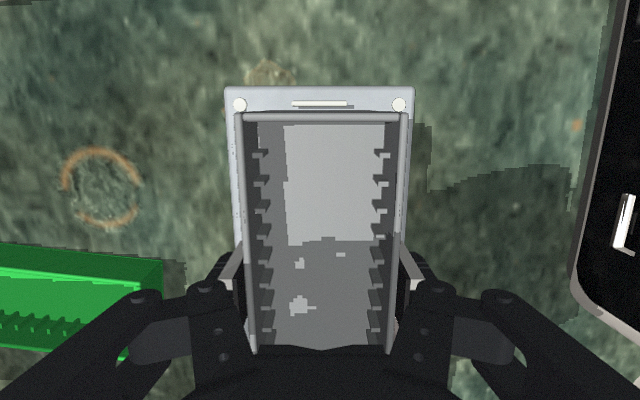

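The tray rises evenly and the load is about 1.9 N, so it is one tray only (both would be 5 N). Lift on.

carry_out([
  {"delta_pos":[0,0,-0.015],"delta_rot":[0.002,0,0],"claw":50},
  {"delta_pos":[0,0,-0.035],"delta_rot":[0.002,0,0],"claw":50},
  {"delta_pos":[0,0,-0.06],"delta_rot":[0.002,0,0],"claw":50},
  {"delta_pos":[0,0,-0.085],"delta_rot":[0.002,0,0],"claw":50},
  {"delta_pos":[0,0,-0.11],"delta_rot":[0.002,0,0],"claw":50},
  {"delta_pos":[0,0,-0.13],"delta_rot":[0.002,0,0],"claw":50},
  {"delta_pos":[0,0,-0.14],"delta_rot":[0.002,0,0],"claw":50},
  {"delta_pos":[0,0,-0.14],"delta_rot":[0.002,0,0],"claw":50},
])

```text
time: 12.18
eef_pos: [0.5107, 0.2414, 0.22]
tcp_rot: [0.71, 0.704, 0.002, 0.001]
contact_force: [1.1, -0.6, -1.1]
opening: 0.673
```

```bash
python3 - <<'E'
from h import *
goto([.565,-.173,.2],-.07)
p,d=shot('scene','sc8');P=cloud('scene',d)
m=(abs(P[:,:,0]-.509)<.032)&(abs(P[:,:,1]-.24)<.07)&(P[:,:,2]<.06)&(P[:,:,2]>.03)
print(m.sum(),np.percentile(P[m][:,2],[50,90,99]) if m.sum() else '')
cv2.imwrite('pics/c8.png',cv2.resize(p[100:230,235:345,::-1],None,fx=4.5,fy=4.5,interpolation=2))
E
```

```text
t 12.1833 pos [0.5107 0.2414 0.22  ] phi -0.009 F [ 1.1 -0.6 -1.1] op 0.673 q6 0.271
dpos [-0.414   0.058   0.0195] drot [ 0.0046 -0.002   0.061 ]
109 [0.03600992 0.04075247 0.04325846]
```

View pics/c8.png

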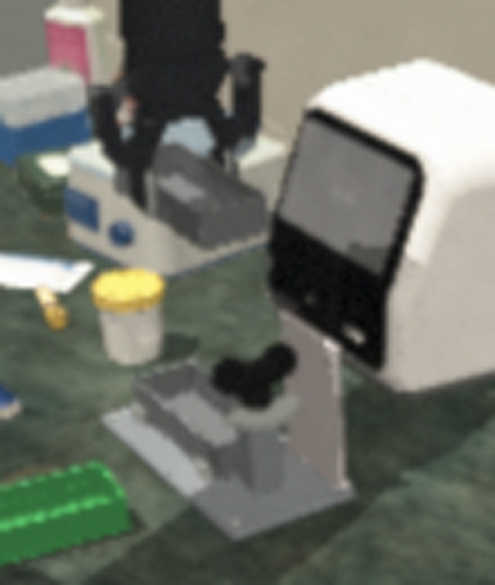

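The crop shows the lower tray still in the carrier with its rim at 0.041–0.043, and the top tray held level above. Carry to the mat.

carry_out([
  {"delta_pos":[-0.01,0.002,0],"delta_rot":[0.004,-0.002,0],"claw":50},
  {"delta_pos":[-0.03,0.005,0],"delta_rot":[0.004,-0.002,0.01],"claw":50},
  {"delta_pos":[-0.055,0.008,0],"delta_rot":[0.004,-0.002,0.01],"claw":50},
  {"delta_pos":[-0.083,0.012,0],"delta_rot":[0.004,-0.002,0.02],"claw":50},
  {"delta_pos":[-0.111,0.016,0],"delta_rot":[0.004,-0.002,0.02],"claw":50},
  {"delta_pos":[-0.139,0.02,0],"delta_rot":[0.004,-0.002,0.03],"claw":50},
  {"delta_pos":[-0.167,0.024,0],"delta_rot":[0.004,-0.002,0.03],"claw":50},
  {"delta_pos":[-0.195,0.028,0],"delta_rot":[0.004,-0.002,0.03],"claw":50},
])

```text
time: 12.9
eef_pos: [0.5346, 0.0439, 0.2149]
tcp_rot: [0.721, 0.693, -0.003, -0.002]
contact_force: [0.5, 0.2, -2.5]
opening: 0.674
```

carry_out([
  {"delta_pos":[-0.03,0.004,0],"delta_rot":[0,0,0],"claw":50},
  {"delta_pos":[-0.058,0.008,0],"delta_rot":[0,0,0.01],"claw":50},
  {"delta_pos":[-0.086,0.012,0],"delta_rot":[0,0,0.01],"claw":50},
  {"delta_pos":[-0.114,0.016,0],"delta_rot":[0,0,0.02],"claw":50},
  {"delta_pos":[-0.142,0.02,0],"delta_rot":[0,0,0.02],"claw":50},
  {"delta_pos":[-0.17,0.024,0],"delta_rot":[0,0,0.03],"claw":50},
  {"delta_pos":[-0.19,0.027,0],"delta_rot":[0,0,0.03],"claw":50},
  {"delta_pos":[-0.2,0.028,0],"delta_rot":[0,0,0.03],"claw":50},
])

```text
time: 13.57
eef_pos: [0.5535, -0.1597, 0.2124]
tcp_rot: [0.732, 0.681, -0.004, -0.004]
contact_force: [-0.2, 1.0, -1.3]
opening: 0.676
```

```bash
python3 - <<'E'
from h import *
goto([.565,-.173,.1],-.07)
s=ctrl.get_state();p,d=shot('wrist','w9')
E
```

```text
t 13.5667 pos [ 0.5535 -0.1597  0.2124] phi -0.0719 F [-0.2  1.  -1.3] op 0.676 q6 -0.381
dpos [-0.0123  0.0137  0.1123] drot [-0.0113  0.0008 -0.0019]
```

View pics/w9.png

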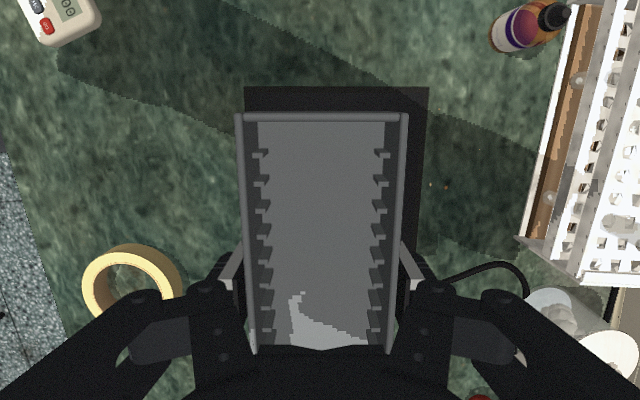

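The tray is held over the mat and parallel to it. The mat's far edge runs (243,87)–(429,87), so I'll cross-check its position from this view.

```bash
python3 - <<'E'
from h import *
s=ctrl.get_state()
a=plane('wrist',[(243,87),(429,87)],.003,s);print(a.round(4));e=a[1]-a[0];w=np.hypot(*e[:2]);n=np.array([e[1],-e[0]])/w;c=a.mean(0)[:2]+.1*n;print(w,np.arctan2(e[1],e[0]),c)
goto([*(c+[0,.004]),.05],-.07)
E
```

```text
[[ 0.4827 -0.0699  0.003 ]
 [ 0.6613 -0.0826  0.003 ]]
0.17908587879213309 -0.07116902162506504 [ 0.56488199 -0.17596529]
t 13.6167 pos [ 0.5537 -0.1602  0.2127] phi -0.0723 F [-0.3 -1.6 -2.6] op 0.677 q6 -0.381
dpos [-0.0106  0.0138  0.1626] drot [-0.0108  0.0016 -0.0023]
```

Both views agree within 1.5 mm (edge 179 mm, as given). Touch-down TCP height is 0.003 + 0.0187 = 0.0217. Go down to 0.05 first.

carry_out([
  {"delta_pos":[-0.005,0.006,0.01],"delta_rot":[-0.01,0.0015,0],"claw":50},
  {"delta_pos":[-0.01,0.0135,0.03],"delta_rot":[-0.01,0.0015,0],"claw":50},
  {"delta_pos":[-0.0106,0.0138,0.055],"delta_rot":[-0.01,0.0015,0],"claw":50},
  {"delta_pos":[-0.0106,0.0138,0.08],"delta_rot":[-0.01,0.0015,0],"claw":50},
  {"delta_pos":[-0.0106,0.0138,0.105],"delta_rot":[-0.01,0.0015,0],"claw":50},
  {"delta_pos":[-0.0106,0.0138,0.13],"delta_rot":[-0.01,0.0015,0],"claw":50},
  {"delta_pos":[-0.0106,0.0138,0.15],"delta_rot":[-0.01,0.0015,0],"claw":50},
  {"delta_pos":[-0.0106,0.0138,0.16],"delta_rot":[-0.01,0.0015,0],"claw":50},
])

```text
time: 14.28
eef_pos: [0.562, -0.1696, 0.0481]
tcp_rot: [0.732, 0.681, -0.002, -0.004]
contact_force: [-0.6, -0.5, -2.3]
opening: 0.675
```

carry_out([
  {"delta_pos":[0,0,0.002],"delta_rot":[0,0,0],"claw":50},
  {"delta_pos":[0,0,0.002],"delta_rot":[0,0,0],"claw":50},
  {"delta_pos":[0,0,0.002],"delta_rot":[0,0,0],"claw":50},
  {"delta_pos":[0,0,0.002],"delta_rot":[0,0,0],"claw":50},
])

```text
time: 14.62
eef_pos: [0.5631, -0.17, 0.0477]
tcp_rot: [0.732, 0.681, -0.001, -0.003]
contact_force: [-0.3, 0.6, -2.5]
opening: 0.674
```

```bash
python3 - <<'E'
from h import *
goto([.565,-.172,.0217],-.07)
E
```

```text
t 14.6167 pos [ 0.5631 -0.17    0.0477] phi -0.0712 F [-0.3  0.6 -2.5] op 0.674 q6 -0.394
dpos [-0.002   0.0022  0.026 ] drot [-0.0056 -0.0022 -0.0012]
```

carry_out([
  {"delta_pos":[-0.002,0.002,0.006],"delta_rot":[-0.0056,-0.0022,0],"claw":50},
  {"delta_pos":[-0.002,0.002,0.012],"delta_rot":[-0.0056,-0.0022,0],"claw":50},
  {"delta_pos":[-0.002,0.002,0.017],"delta_rot":[-0.0056,-0.0022,0],"claw":50},
  {"delta_pos":[-0.002,0.002,0.02],"delta_rot":[-0.0056,-0.0022,0],"claw":50},
  {"delta_pos":[-0.002,0.002,0.022],"delta_rot":[-0.0056,-0.0022,0],"claw":50},
  {"delta_pos":[-0.002,0.002,0.022],"delta_rot":[-0.0056,-0.0022,0],"claw":50},
  {"delta_pos":[-0.002,0.002,0.022],"delta_rot":[-0.0056,-0.0022,0],"claw":50},
])

```text
time: 15.2
eef_pos: [0.5647, -0.172, 0.0254]
tcp_rot: [0.732, 0.681, -0.0, -0.0]
contact_force: [-0.3, -0.1, -2.4]
opening: 0.674
```

```bash
python3 - <<'E'
from h import *
goto([.565,-.172,.0217],-.07)
E
```

```text
t 15.2 pos [ 0.5647 -0.172   0.0254] phi -0.0712 F [-0.3 -0.1 -2.4] op 0.674 q6 -0.396
dpos [-0.      0.0003  0.0037] drot [-0.0005 -0.0002 -0.0012]
```

Still hanging (−2.4 N). Lower the last 4 mm, watching the force.

carry_out([
  {"delta_pos":[0,0,0.002],"delta_rot":[0,0,0],"claw":50},
  {"delta_pos":[0,0,0.003],"delta_rot":[0,0,0],"claw":50},
  {"delta_pos":[0,0,0.004],"delta_rot":[0,0,0],"claw":50},
  {"delta_pos":[0,0,0.004],"delta_rot":[0,0,0],"claw":50},
  {"delta_pos":[0,0,0.004],"delta_rot":[0,0,0],"claw":50},
])

```text
time: 15.62
eef_pos: [0.5648, -0.172, 0.0217]
tcp_rot: [0.732, 0.681, -0.0, -0.0]
contact_force: [-1.7, -0.7, 1.2]
opening: 0.677
```

Contact made (the force went from −2.4 to +1.2 N). Open, then rise straight up.

carry_out([
  {"delta_pos":[0,0,0],"delta_rot":[0,0,0],"claw":72},
  {"delta_pos":[0,0,0],"delta_rot":[0,0,0],"claw":85},
  {"delta_pos":[0,0,0],"delta_rot":[0,0,0],"claw":100},
  {"delta_pos":[0,0,0],"delta_rot":[0,0,0],"claw":100},
  {"delta_pos":[0,0,-0.02],"delta_rot":[0,0,0],"claw":100},
  {"delta_pos":[0,0,-0.05],"delta_rot":[0,0,0],"claw":100},
  {"delta_pos":[0,0,-0.08],"delta_rot":[0,0,0],"claw":100},
  {"delta_pos":[0,0,-0.12],"delta_rot":[0,0,0],"claw":100},
])

```text
time: 16.28
eef_pos: [0.5632, -0.1713, 0.1405]
tcp_rot: [0.732, 0.681, -0.001, -0.002]
contact_force: [0.7, 1.1, -0.1]
opening: 1.004
```

carry_out([
  {"delta_pos":[0,0,-0.04],"delta_rot":[0,0,0],"claw":100},
  {"delta_pos":[0,0,-0.08],"delta_rot":[0,0,0],"claw":100},
  {"delta_pos":[0,0,-0.1],"delta_rot":[0,0,0],"claw":100},
  {"delta_pos":[0,0,-0.1],"delta_rot":[0,0,0],"claw":100},
  {"delta_pos":[0,0,-0.1],"delta_rot":[0,0,0],"claw":100},
])

```text
time: 16.7
eef_pos: [0.5645, -0.1719, 0.2426]
tcp_rot: [0.732, 0.681, -0.0, -0.0]
contact_force: [0.6, -0.3, -0.8]
opening: 1.0
```

```bash
python3 - <<'E'
from h import *
s=ctrl.get_state();goto([.565,-.172,.2],-.07,s)
p,d=shot('wrist','w10');P=cloud('wrist',d,s);Z=P[:,:,2]
m=(Z>.028)&(Z<.045)&(abs(P[:,:,0]-.565)<.06)&(abs(P[:,:,1]+.177)<.1)
Q=P[m];print('rim',cv2.minAreaRect(Q[:,:2].astype(np.float32)),np.median(Q[:,2]))
A=np.c_[Q[:,:2],np.ones(len(Q))];k=np.abs(Q[:,2]-np.median(Q[:,2]))<.004;print('slope',np.linalg.lstsq(A[k],Q[k,2],rcond=None)[0])
p,d=shot('scene','sc10');P=cloud('scene',d)
cv2.imwrite('pics/c10.png',cv2.resize(p[130:290,230:420,::-1],None,fx=4,fy=3.7,interpolation=2))
Z=P[:,:,2];m=(p.max(2)<60)&(Z>.112)&(Z<.13)&(abs(P[:,:,0]-.508)<.045)&(abs(P[:,:,1]-.147)<.045)
Q=P[m];l=cv2.fitLine(Q[:,:2].astype(np.float32),cv2.DIST_HUBER,0,.01,.01).ravel();print('knob',len(Q),np.arctan2(l[1],l[0]))
E
```

```text
t 16.7 pos [ 0.5645 -0.1719  0.2426] phi -0.0712 F [ 0.6 -0.3 -0.8] op 1.0 q6 -0.396
dpos [-0.0001  0.0006  0.0426] drot [-0.001  -0.0004 -0.0012]
rim ((0.5641670227050781, -0.17703604698181152), (0.14179931581020355, 0.058109499514102936), 85.96612548828125) 0.03494542522997826
slope [0.00302245 0.00131278 0.03346903]
knob 46 0.00025614974
```

View pics/w10.png

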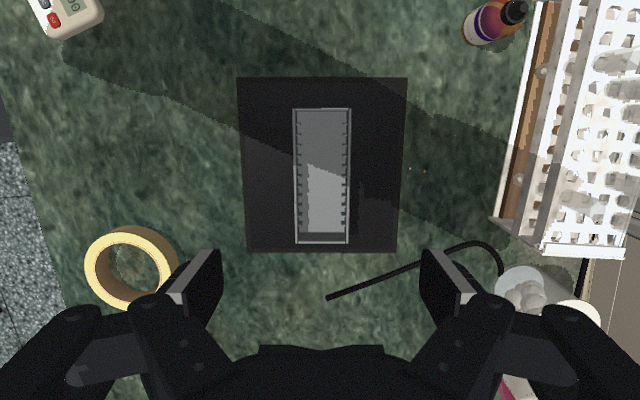

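View pics/c10.png

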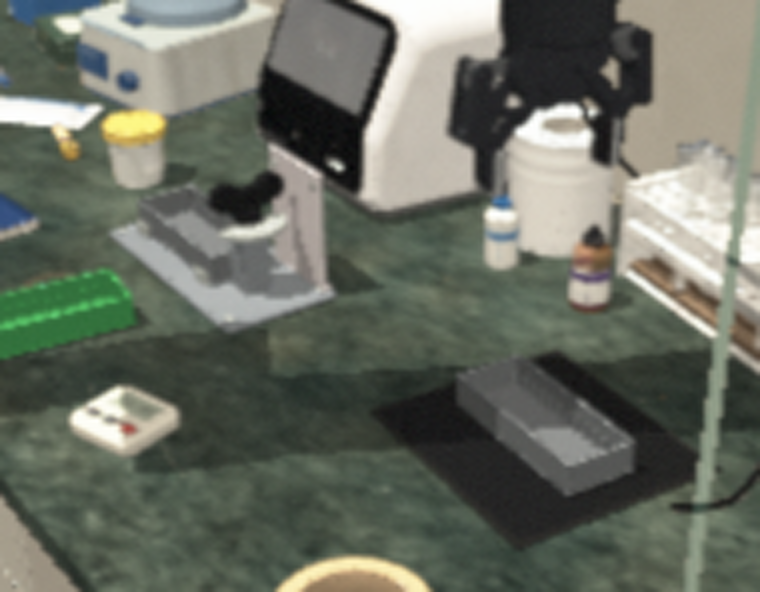

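The tray lies flat in the middle of the mat ((322,175) in the wrist view), the lower tray is still in the carrier, the knob is open, and the arm is clear. I'm handing the job in.

```bash
python3 -c "
from h import *
print(ctrl.sign_off(),ctrl.get_state()['time'])"
```

```text
the job is handed in; nothing more can be done
the job is handed in; nothing more can be done
```

I turned the knob anticlockwise to its stop in a single wrist turn, then lifted the top tray off the pile and set it in the middle of the mat. I handed the job in after about 17 s of the 72 s allowed. Signing off gave no verdict.

What the last checks showed:
- **Knob:** its blade reads about 3.13 rad from the wrist camera. The later scene view gives about 3.15 rad, but from only 46 pixels. The torque rose to 0.69 N m at the end of the turn, which fits having reached the stop.
- **Top tray:** its centre is about 1 mm from the mat's centre. The rim is at 35 mm against an expected 36 mm, and the slope is below 0.004.
- **Lower tray:** it is still in the carrier, with its rim at about 41–43 mm. I judged this from the scene picture and did not measure its position finely.
- **Contacts:** wrist forces stayed at a few newtons in every reading, and the gripper never came near the guard. The bystanders in view look unmoved; I did not measure them.

One check disagreed: the tray-rim fit taken after the knob was opened came out 150 mm long instead of 142 mm. I put that down to the fit picking up the edge of the knob's retaining plate, so I kept the earlier fit.

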